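Push the egg box into its corner

ROBOT

A 7-joint arm with a two-finger parallel gripper is mounted at the origin on a cart in front of the work surface, level with it; the furniture and walls round the work are solid. World frame = base frame: x ahead of the robot, y to its left, z up, the work surface at z = 0. Lengths are in m, angles in degrees, forces in N, time in s.
With the tool pointing down it reaches from about 0.4 to 0.85 m from the base axis. Payload 10.4 kg.
Tool frame: the origin (TCP) lies on the centre line of the jaws, within the pads' length; the fingertips stand 19 mm ahead of it and the grasp point (between the pads) is the TCP; z points along the fingers, y is the line along which they close (so a half turn about z gives the same grasp; the last joint's range is limited). The gripper opens to 85 mm and grips with 20 to 120 N. Pads are 22 mm wide; open, the fingers measure 114 mm over their backs; the gripper's body (76 mm by 85 mm) begins 54 mm behind the grasp point. The pads swing forward as they close: fully open they stand 13 mm farther back than shut.
Start: joints at [-73.659, 19.034, -3.707, 83.658, 1.238, 77.344, -5.071], TCP at [0.189, 0.596, 0.25] pointing down, gripper open.
Joint ranges: [-148.97, 148.97], [-28.65, 121.19], [-84.17, 76.75], [9.2, 138.47], [-72.65, 252.65], [3.7, 117.97], [-149.18, 149.18]. Speed limits (degrees/s): [127.2, 127.2, 159.86, 159.86, 180, 180, 180].

INTERFACE

Orientations are given as a 3x3 rotation matrix whose columns are the frame's x, y, z axes.
In Python, from workcell import sensors, cams, bot gives the robot as it stands.
- The arm moves only by the tool step_arm, never from a script. Its argument "rows" is one flat list of numbers, 5 for each row, row after row: the finger opening in cm, from 0 to 8.54, then the shift along the world's x, y, z in cm, then the turn about the world's z in degrees. In form: [gripper, dx, dy, dz, roll, gripper, dx, dy, dz, roll, ...]. A call has 1 to 8 rows; each row shifts and turns the commanded pose from where the row before left it; what a row does not reach is not made up. A row lasts 1/10 s, in which the tool goes at most 50 mm and 8.59 degrees, less where a joint would pass 70% of its speed; a pose out of reach is approached as far as the arm can. A call is refused whole if a number of a shift passes 5 or a number of a turn 8.59, either way. A call with a gripper value outside its range is refused whole. The fingers move at their own pace and stop on an object; "newtons" is the grip in N (left out, the last holds). Time passes only in rows, so rows that do not move let the fingers close. It gives the time, the measured TCP pose, the force, the opening and the grip force at its end, in the units of the state.
- sensors.sense(): the state, without advancing time (a new reading comes with each control period).
- cams.read_camera(name): name is "scene" or "top"; returns the picture (480x640x3 uint8, blue, green, red); there is no depth.
- cams.camera_info(name): a dict with "camera_matrix" (3x3 intrinsics, pixels), "R" (3x3) and "t" (3): a world point X has camera coordinates R X + t. Camera axes: x right, y down, z forward; pixel columns grow to the right and rows downward; lengths in m; the calibration is good to about 2 mm. A picture is of the moment at which its call begins. camera_info takes no time and is no camera call.
- bot.job_done(): hands the job in; it is judged then, once.
The state is a dict: "clock": time; "q": joint angles; "dq": joint speeds; "joint_torque": joint torques, N m; "eef_pos": TCP position; "ee_rot": TCP orientation; "ft_force": force on the tool from outside, world axes, zero at the start; "ft_torque": the same for the moment, N m; "gripper_width": finger opening in m; "gripper_force": force on a finger pad.
Only numpy, scipy, OpenCV 4.12 (cv2) and the standard library are available. Lean on these libraries where they do the work, as an engineer would, in place of code of your own. Each camera call takes 0.05 s, during which the arm holds its last target. There are 200 camera calls.

TASK

The egg box belongs in the corner that the low wooden rail makes with the red stop. Push it there along the counter with the fingers, until its long side lies flush against the rail and its end is up against the red stop. Do not lift or tip it, and leave everything else on the counter where it stands.

Things in the scene. Friction and masses are not known exactly. Their poses are not given: they have to be found in the camera images.
- egg_box: Closed grey cardboard egg box, loose, 106 mm (its x) by 156 mm (its y) by 72 mm high, about 0.11 to 0.25 kg; too wide to grip. Origin at the centre of its underside, z up. It starts in front of the rail, between the two stops, turned up to about 20 degrees from the rail. Its lid does not open and its sides are upright for pushing.
- rail: Low wooden rail fixed behind the egg box, 450 mm long (its y), 16 mm thick, 40 mm high. Origin at the middle of its front face, at counter height; its x axis points away from the robot into the wood, its y axis along the rail to the left. Rail and stops together may lie turned by up to about 7 degrees. A wall cabinet overhangs the counter behind the rail, its lower edge 435 mm up.
- red_stop: Red block fixed at one end of the rail (left or right, it varies), 100 mm (x) by 24 mm (y) by 40 mm high, axes parallel to the rail's. Origin at counter height, mid width, where it meets the rail's front face; it reaches 100 mm from there along -x. Its inner face is 12 mm from the origin, towards mid rail. The stops' inner faces are 400 mm apart.
- white_stop: White painted block, the same as the red one, fixed at the other end of the rail.
- tin: Squat food tin, 76 mm across, 58 mm high, near the left front of the counter. Bystander, loose; origin at the centre of its underside.
- mill: Small salt shaker with a grey top, 44 mm across, 90 mm high, near the right front of the counter. Bystander, loose; origin at the centre of its underside.
- spice_jar_a: Spice jar with a black cap, 41 mm across, 105 mm high, behind the rail on the left. Bystander, loose; origin at the centre of its underside.
- soap: Pink pump bottle, 64 x 78 x 191 mm, behind the rail. Bystander, loose; origin at the centre of its underside.
- jar: Glass jar with a red lid, 62 mm across, 86 mm high, behind the rail. Bystander, loose; origin at the centre of its underside.
- candle: Green candle in a glass, 76 mm across, 90 mm high, behind the rail. Bystander, loose; origin at the centre of its underside.
- spice_jar_b: Spice jar with a black cap, 41 mm across, 105 mm high, behind the rail on the right. Bystander, loose; origin at the centre of its underside.

How it is judged (in metres and radians):
At the end, for the whole second after the job is handed in: The egg box stands flat and still on the counter, its long side against the rail (middle within about 6 mm, turned less than 0.05 rad from it) and its end within about 6 mm of the red stop, on the inner side, between the two stops (x of egg_box in the frame of rail between -0.0595 and -0.045 m and angle between the x axis of egg_box and the x axis of rail, either way round below 0.05 rad and y of egg_box in the frame of red_stop between -0.097 and 0.097 m and horizontal distance between egg_box and white_stop below 0.38 m and height (world z) of egg_box below 0.005 m and angle between egg_box's own z axis and vertical below 0.05 rad and linear speed of egg_box below 0.01 m/s); the robot touches nothing.
It fails at once if the egg box is lifted off the counter (height (world z) of egg_box above 0.012 m).
It fails at once if the egg box is tipped (angle between egg_box's own z axis and vertical above 0.2 rad).
It fails at once if something else on the counter is moved more than 2 cm or tipped (distance of any of tin, mill, spice_jar_a, soap, jar, candle, spice_jar_b from where it was at the start of the episode above 0.02 m or angle between any of tin, mill, spice_jar_a, soap, jar, candle, spice_jar_b's own z axis and vertical above 0.3 rad).
It also fails if it takes over 40 s, if anything falls off the work surface, if the arm or the gripper's body presses on something with over 40 N, if the wrist force passes 120 N, or if a joint passes its speed limit or range.

## Working session

There is one attempt and no reset: what is moved stays moved. The work goes in short steps, Python scripts to look and compute and a tool call to move; the robot and the scene stay as the last step left them, time stands still between calls to the robot, and variables do not carry over. Pictures are saved under pics/ and viewed, at most 10 in all, crops included, and the job is handed in when it is done.

Besides the shell and the picture viewer there is one more tool, called after "Request:" as a command line: name --argument value ..., lists and objects as JSON in quotes. step_arm: Moves the arm, as the interface text tells. Its arguments: {"type":"object","properties":{"rows":{"type":"array","items":{"type":"number"}},"newtons":{"type":"number"}},"required":["rows"]}

```bash
mkdir -p pics
cat > h.py <<'E'
import numpy as np, cv2
from workcell import sensors, cams, bot
def ray(n,uv,z):
    i=cams.camera_info(n);K=np.array(i["camera_matrix"]);R=np.array(i["R"]);t=np.array(i["t"])
    c=-R.T@t; d=R.T@np.linalg.inv(K)@np.array([uv[0],uv[1],1.]); return c+d*(z-c[2])/d[2]
def proj(n,X):
    i=cams.camera_info(n);K=np.array(i["camera_matrix"]);p=K@(np.array(i["R"])@np.array(X)+np.array(i["t"])); return p[:2]/p[2]
E
python3 - <<'E'
from h import *
for n in("scene","top"):
    cv2.imwrite(f"pics/{n}0.png",cams.read_camera(n)); i=cams.camera_info(n); print(n,np.round(-np.array(i["R"]).T@np.array(i["t"]),3),np.array(i["camera_matrix"])[0,0])
s=sensors.sense();print(s["eef_pos"],s["ee_rot"],s["gripper_width"],s["clock"])
E
```

```text
scene [0.154 0.515 0.599] 482.96313330649457
top [0.383 0.027 1.308] 574.073094076328
[0.18924153 0.5953385  0.24959811] [[-9.53012908e-01  3.02929496e-01 -3.43913767e-04]
 [ 3.02929688e-01  9.53012121e-01 -1.22547254e-03]
 [-4.34777892e-05 -1.27207284e-03 -9.99999190e-01]] 0.0849839666217727 0.1
```

View pics/scene0.png

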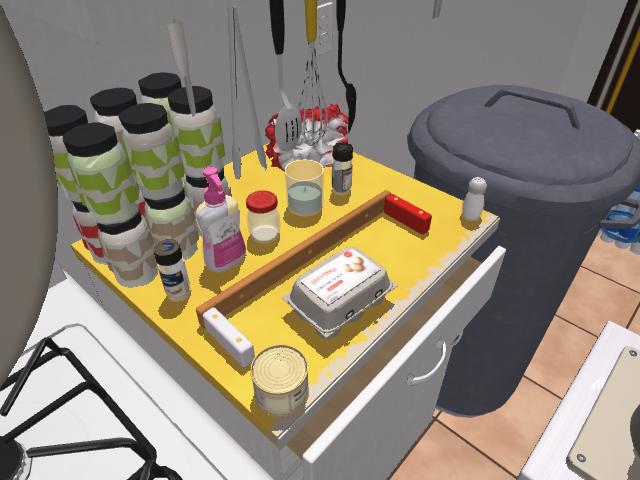

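View pics/top0.png

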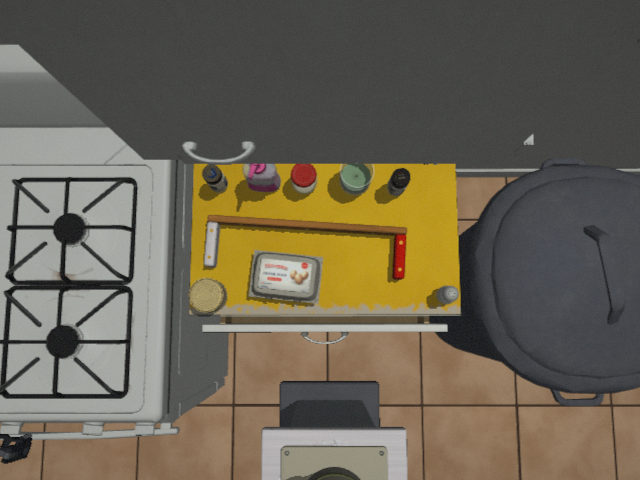

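The top view shows the rail from (208,218) to (406,230), the red stop on the right at (399,256), the white stop at (211,244), and the egg box centred near (286,276). The scene view agrees. Next I'll measure by colour and zoom in.

Run:
```python
from h import *
t=cv2.imread("pics/top0.png"); s=cv2.imread("pics/scene0.png")
cv2.imwrite("pics/tc.png",cv2.resize(t[205:325,180:340],None,fx=5,fy=5,interpolation=cv2.INTER_CUBIC))
for n,im in(("top",t),("scene",s)):
    h=cv2.cvtColor(im,cv2.COLOR_BGR2HSV); H,S,V=cv2.split(h)
    roi=np.zeros(H.shape,bool)
    if n=="top": roi[205:300,195:420]=1
    else: roi[180:330,190:440]=1
    ms={"red":((H<6)|(H>174))&(S>180)&(V>60),"brown":(H>=7)&(H<19)&(S>100)&(V<200),"grey":(S<70)&(V>40)}
    for k,m in ms.items():
        m=(m&roi).astype(np.uint8)*255
        m=cv2.morphologyEx(m,cv2.MORPH_OPEN,np.ones((2,2)))
        cs,_=cv2.findContours(m,cv2.RETR_EXTERNAL,cv2.CHAIN_APPROX_NONE)
        for c in sorted(cs,key=cv2.contourArea)[::-1][:3]:
            if cv2.contourArea(c)<150: continue
            b=cv2.boxPoints(cv2.minAreaRect(c)); z=.04 if k!="grey" else .03
            print(n,k,cv2.contourArea(c),b.round(1).tolist(),[ray(n,p,z)[:2].round(3).tolist() for p in b])
print(proj("top",[.189,.596,.25]),proj("top",[.5,0,0]))
```

```text
top red 371.5 [[393.5, 278.79998779296875], [395.3999938964844, 234.60000610351562], [406.20001220703125, 235.10000610351562], [404.29998779296875, 279.29998779296875]] [[0.476, -0.132], [0.574, -0.138], [0.573, -0.162], [0.475, -0.155]]
top brown 1384.5 [[208.5, 224.10000610351562], [209.0, 215.39999389648438], [407.29998779296875, 228.3000030517578], [406.70001220703125, 237.0]] [[0.599, 0.281], [0.619, 0.28], [0.589, -0.165], [0.569, -0.163]]
top grey 3034.5 [[249.39999389648438, 297.0], [254.3000030517578, 250.6999969482422], [323.29998779296875, 258.1000061035156], [318.3999938964844, 304.3999938964844]] [[0.436, 0.188], [0.54, 0.178], [0.523, 0.023], [0.42, 0.034]]
top grey 513.0 [[203.89999389648438, 266.6000061035156], [208.0, 222.10000610351562], [220.6999969482422, 223.1999969482422], [216.6999969482422, 267.79998779296875]] [[0.504, 0.29], [0.605, 0.284], [0.603, 0.255], [0.502, 0.262]]
scene red 923.0 [[379.3999938964844, 211.3000030517578], [389.3999938964844, 192.6999969482422], [435.6000061035156, 217.6999969482422], [425.70001220703125, 236.1999969482422]] [[0.558, -0
[... 620 characters left out ...]
 [0.578, 0.301]]
scene grey 5544.0 [[279.3999938964844, 292.8999938964844], [358.5, 233.60000610351562], [400.1000061035156, 289.20001220703125], [321.1000061035156, 348.3999938964844]] [[0.555, 0.17], [0.553, -0.028], [0.418, 0.035], [0.435, 0.205]]
scene grey 2116.0 [[185.3000030517578, 185.3000030517578], [236.1999969482422, 179.3000030517578], [246.6999969482422, 269.20001220703125], [195.8000030517578, 275.20001220703125]] [[0.916, 0.091], [0.854, 0.006], [0.635, 0.17], [0.687, 0.235]]
scene grey 1309.5 [[372.0, 326.0], [434.5, 263.5], [450.0, 279.0], [387.5, 341.5]] [[0.405, 0.124], [0.409, -0.053], [0.37, -0.038], [0.372, 0.132]]
[  3.56208424 430.98400738] [333.49692002 269.5333789 ]
```

View pics/tc.png

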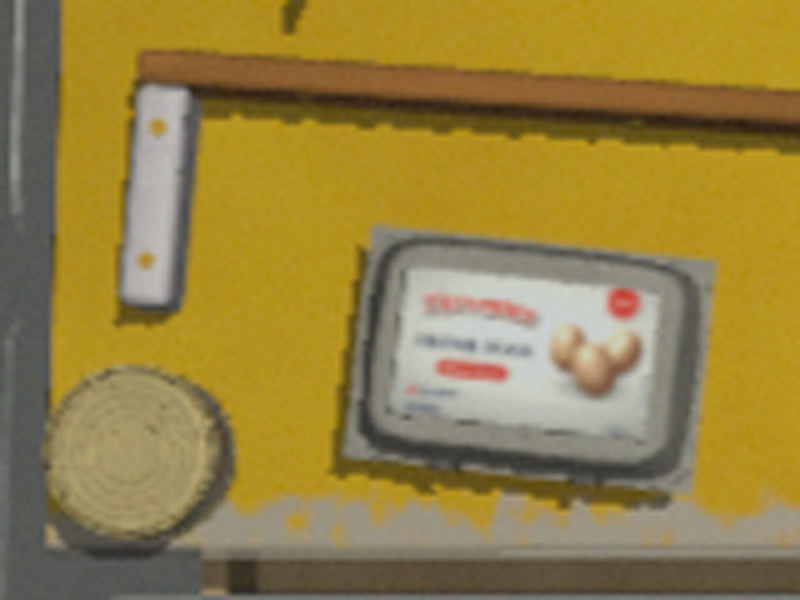

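Checks at z = 0.03–0.04 m:

| Item | Measured | Expected |
|---|---|---|
| Box size | 104×156 mm | 106×156 mm |
| Box centre | about (0.480, 0.106) | – |
| Box turn relative to rail | about 2° | up to about 20° |
| Rail yaw | −3.9° | up to about 7° |
| Red stop top face | 98×24 mm | 100×24 mm |

I'll push from the front with spread fingers first, then push the left end along the rail.

Request:
step_arm --rows '[8.5, 1.5, -4, 0, 6.9, 8.5, 1.5, -4, 0, 6.9, 8.5, 1.5, -4, 0, 0, 8.5, 1.5, -4, 0, 0, 8.5, 1.5, -4, 0, 0, 8.5, 1.5, -4, 0, 0, 8.5, 1.5, -4, 0, 0, 8.5, 1.5, -4, 0, 0]'

```text
clock: 0.9
eef_pos: [0.3095, 0.2738, 0.2501]
ee_rot: [[-0.998, 0.067, -0.0], [0.067, 0.998, 0.0], [0.0, 0.0, -1.0]]
ft_force: [0.7, -0.1, -0.5]
gripper_width: 0.085
gripper_force: 0.0
```

Run:
```python
from h import *
# two-view height check of the egg box flange corners and rail end: closest approach of rays
t=cv2.imread("pics/scene0.png"); cv2.imwrite("pics/sc.png",cv2.resize(t[230:350,260:420],None,fx=5,fy=5,interpolation=cv2.INTER_CUBIC))
for z in(0,.02,.03,.04): print(z,[proj("scene",ray("top",p,z)).round(1).tolist() for p in((255,250.6),(323.2,257.4),(318,303.4),(248.6,296.6),(407.3,228.3))])
s=sensors.sense();print(s["eef_pos"],s["ee_rot"][:,1],s["q"],s["ft_force"])
```

```text
0 [[281.1, 312.6], [350.7, 266.6], [395.2, 300.2], [324.5, 354.3], [385.1, 202.8]]
0.02 [[282.6, 304.2], [352.1, 259.0], [396.8, 292.0], [326.2, 345.3], [386.4, 196.3]]
0.03 [[283.3, 299.9], [352.8, 255.1], [397.6, 287.9], [327.0, 340.7], [387.0, 192.9]]
0.04 [[284.1, 295.6], [353.5, 251.1], [398.5, 283.6], [327.9, 336.0], [387.7, 189.4]]
[0.30954416 0.27379083 0.25012514] [6.69437022e-02 9.97756752e-01 6.66564594e-05] [-54.62370884  -8.41760134   6.18891675 113.43489047   0.91917117
  74.94421491  37.42167695] [ 0.68543544 -0.11939589 -0.52401448]
```

View pics/sc.png

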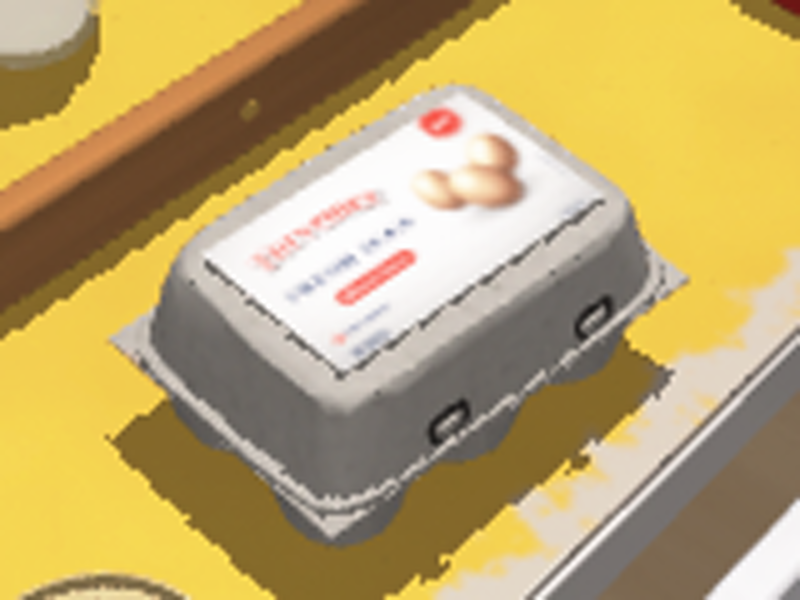

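The flange corners appear at scene pixels (282,298), (398,286) and (326,338). That triangulates to about 34 mm high, so the box pose is consistent. I'll continue to the approach point in front of the box and lower the fingers.

Request:
step_arm --rows '[8.5, 2, -4.1, 0, 0, 8.5, 2, -4.1, 0, 0, 8.5, 2, -4.1, 0, 0, 8.5, 2, -4.1, 0, 0, 8.5, 0, 0, -3, 0, 8.5, 0, 0, -4, 0, 8.5, 0, 0, -4, 0, 8.5, 0, 0, -1, 0]'

```text
clock: 1.7
eef_pos: [0.387, 0.1105, 0.127]
ee_rot: [[-0.998, 0.067, -0.005], [0.067, 0.998, -0.003], [0.005, -0.003, -1.0]]
ft_force: [-0.3, -0.7, -0.1]
gripper_width: 0.0854
gripper_force: 0.0
```

Run:
```python
from h import *
a=cams.read_camera("scene");b=cams.read_camera("top")
cv2.imwrite("pics/p1.png",np.hstack([a[180:430,200:520],b[180:430,160:460]]))
s=sensors.sense();print(s["eef_pos"],s["q"],s["ft_force"])
```

```text
[0.38857781 0.11126089 0.12968239] [-45.16696237  -3.67229395  22.27468681 124.29047922   1.65157757
  59.28616032  62.38009101] [-0.06727022 -0.68172205 -0.21077223]
```

View pics/p1.png

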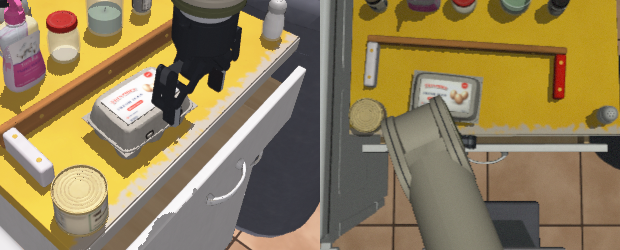

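The picture shows the fingers above the front of the box. The drawer panel (top row about 327) is close by, so I'll check its height before lowering.

Run:
```python
from h import *
for z in(-.08,-.04,0,.03): print(z,[(ray("top",p,z)[:2].round(3).tolist(),proj("scene",ray("top",p,z)).round(0).tolist()) for p in((447,326),(203,326),(461,314))])
```

```text
-0.08 [([0.372, -0.272], [499.0, 256.0]), ([0.372, 0.312], [303.0, 469.0]), ([0.4, -0.306], [494.0, 241.0])]
-0.04 [([0.372, -0.263], [502.0, 243.0]), ([0.372, 0.303], [307.0, 451.0]), ([0.4, -0.297], [497.0, 229.0])]
0 [([0.372, -0.255], [505.0, 230.0]), ([0.373, 0.295], [310.0, 432.0]), ([0.399, -0.287], [499.0, 216.0])]
0.03 [([0.372, -0.248], [507.0, 219.0]), ([0.373, 0.289], [313.0, 417.0]), ([0.399, -0.28], [502.0, 206.0])]
```

The panel is about 5 cm below the counter, so it's clear. Lowering.

Request:
step_arm --rows '[8.5, 0, 0, -3, 0, 8.5, 0, 0, -3, 0, 8.5, 0, 0, -3, 0, 8.5, 0, 0, -0.5, 0, 8.5, 0, 0, 0, 0]'

```text
clock: 2.3
eef_pos: [0.39, 0.112, 0.0364]
ee_rot: [[-0.998, 0.067, 0.0], [0.067, 0.998, 0.0], [-0.0, 0.0, -1.0]]
ft_force: [-0.1, 0.3, 0.8]
gripper_width: 0.0851
gripper_force: 0.0
```

Request:
step_arm --rows '[8.5, 1, -0.07, 0, 0, 8.5, 1, -0.07, 0, 0, 8.5, 1, -0.07, 0, 0, 8.5, 1, -0.07, 0, 0, 8.5, 1, -0.07, 0, 0, 8.5, 0.8, -0.05, 0, 0, 8.5, 0.5, -0.03, 0, 0, 8.5, 0.5, -0.03, 0, 0]'

```text
clock: 3.1
eef_pos: [0.4575, 0.107, 0.0352]
ee_rot: [[-0.998, 0.067, -0.001], [0.067, 0.998, -0.0], [0.001, -0.0, -1.0]]
ft_force: [-2.8, 0.7, 2.0]
gripper_width: 0.0852
gripper_force: 1.3
```

Request:
step_arm --rows '[8.5, 0.5, -0.03, 0, 0, 8.5, 0.4, -0.03, 0, 0, 8.5, 0.3, -0.02, 0, 0, 8.5, 0.3, -0.02, 0, 0]'

```text
clock: 3.5
eef_pos: [0.4725, 0.106, 0.0353]
ee_rot: [[-0.998, 0.067, -0.0], [0.067, 0.998, 0.0], [0.0, 0.0, -1.0]]
ft_force: [-1.8, 0.4, -1.9]
gripper_width: 0.0849
gripper_force: 0.6
```

Request:
step_arm --rows '[8.5, 0.3, -0.02, 0, 0, 8.5, 0.2, -0.02, 0, 0]'

```text
clock: 3.7
eef_pos: [0.4776, 0.1057, 0.0353]
ee_rot: [[-0.998, 0.067, 0.0], [0.067, 0.998, 0.0], [-0.0, 0.0, -1.0]]
ft_force: [-1.5, 0.4, -0.4]
gripper_width: 0.085
gripper_force: 0.6
```

Request:
step_arm --rows '[8.5, 0.2, -0.01, 0, 0, 8.5, 0.2, -0.01, 0, 0, 8.5, 0.1, 0, 0, 0]'

```text
clock: 4.0
eef_pos: [0.4782, 0.1057, 0.0346]
ee_rot: [[-0.998, 0.066, -0.009], [0.066, 0.998, -0.0], [0.009, -0.001, -1.0]]
ft_force: [-24.9, 1.2, 19.4]
gripper_width: 0.0849
gripper_force: 12.5
```

The box has met the rail, with 25 N of resistance. I'll back off, rise, turn −90° and go to the left end.

Request:
step_arm --rows '[8.5, -2, 0.1, 0, 0, 8.5, -3, 0.2, 0, 0, 8.5, 0, 0, 4, 0, 5, 0, 0, 5, -8.5, 5, 1, 4, 3, -8.5, 5, 1, 4, 0, -8.5, 5, 1, 4, 0, -8.5, 5, 1, 2, 0, -8.5]'

```text
clock: 4.8
eef_pos: [0.4722, 0.2518, 0.1552]
ee_rot: [[-0.689, 0.725, 0.001], [0.725, 0.689, 0.002], [0.001, 0.002, -1.0]]
ft_force: [-0.6, 0.3, 0.8]
gripper_width: 0.0503
gripper_force: 0.0
```

Request:
step_arm --rows '[5, 2, 0, 0, -8.5, 5, 2, 0, 0, -8.5, 5, 1, 0, 0, -8.5, 5, 0, 0, 0, -8.5, 5, 0, 0, 0, -8.5, 5, 0, 0, 0, -5]'

```text
clock: 5.4
eef_pos: [0.5225, 0.2477, 0.1548]
ee_rot: [[0.073, 0.997, 0.001], [0.997, -0.073, -0.0], [0.0, 0.001, -1.0]]
ft_force: [-0.4, -1.0, 1.0]
gripper_width: 0.0501
gripper_force: 0.0
```

Run:
```python
from h import *
a=cams.read_camera("scene");b=cams.read_camera("top")
cv2.imwrite("pics/p2.png",np.hstack([a[150:430,120:440],b[180:460,160:460]]))
s=sensors.sense();print(s["eef_pos"],s["ee_rot"][:,1],s["q"],s["gripper_width"],s["clock"])
```

```text
[0.52238356 0.24774499 0.15483086] [ 9.97675633e-01 -6.81391754e-02  6.20248728e-04] [-55.21033665  18.6142726   30.46017351  99.31172942 -10.28091062
  64.8258951  -25.57771291] 0.050082721764605834 5.5
```

View pics/p2.png

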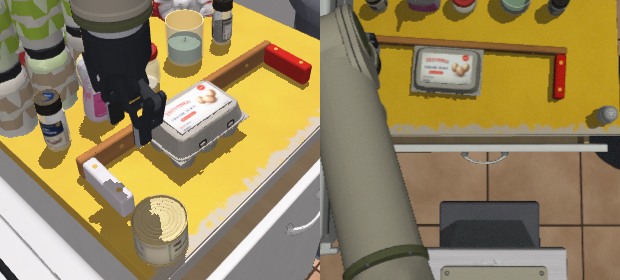

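The box lies flush along the rail, from about (412,50) to (480,90) in the right-hand half. The gripper is beyond its left end, and I'll lower it there.

Request:
step_arm --rows '[5, 0.9, -1.75, 0, 0, 5, 0.9, -1.75, 0, 0, 5, 0, 0, -3, 0, 5, 0, 0, -3, 0, 5, 0, 0, -3, 0, 5, 0, 0, -2.5, 0, 5, 0, 0, -0.5, 0, 5, 0, 0, 0, 0]'

```text
clock: 6.3
eef_pos: [0.54, 0.2125, 0.0346]
ee_rot: [[0.065, 0.998, -0.001], [0.998, -0.065, -0.001], [-0.001, -0.001, -1.0]]
ft_force: [-0.0, -0.0, 0.8]
gripper_width: 0.05
gripper_force: 0.0
```

Request:
step_arm --rows '[5, -0.07, -1, 0, 0, 5, -0.07, -1, 0, 0, 5, -0.07, -1, 0, 0, 5, -0.07, -1, 0, 0, 5, -0.07, -1, 0, 0, 5, -0.07, -1, 0, 0, 5, -0.07, -1, 0, 0, 5, -0.07, -1, 0, 0]'

```text
clock: 7.1
eef_pos: [0.5344, 0.1318, 0.0348]
ee_rot: [[0.067, 0.998, 0.0], [0.998, -0.067, 0.0], [0.0, 0.0, -1.0]]
ft_force: [1.0, 2.2, 1.1]
gripper_width: 0.0497
gripper_force: 1.2
```

Request:
step_arm --rows '[5, -0.07, -1, 0, 0, 5, -0.07, -1, 0, 0, 5, -0.07, -1, 0, 0, 5, -0.07, -1, 0, 0, 5, -0.07, -1, 0, 0, 5, -0.07, -1, 0, 0, 5, -0.05, -0.7, 0, 0, 5, -0.03, -0.5, 0, 0]'

```text
clock: 7.9
eef_pos: [0.5294, 0.0599, 0.0348]
ee_rot: [[0.067, 0.998, -0.0], [0.998, -0.067, -0.0], [-0.0, -0.0, -1.0]]
ft_force: [-0.0, 2.3, 2.2]
gripper_width: 0.05
gripper_force: 1.1
```

Request:
step_arm --rows '[5, -0.03, -0.5, 0, 0, 5, -0.03, -0.5, 0, 0, 5, -0.03, -0.4, 0, 0, 5, -0.02, -0.3, 0, 0, 5, -0.02, -0.3, 0, 0]'

```text
clock: 8.4
eef_pos: [0.5282, 0.0405, 0.0347]
ee_rot: [[0.067, 0.998, 0.0], [0.998, -0.067, 0.0], [0.0, -0.0, -1.0]]
ft_force: [-0.4, 1.4, 0.9]
gripper_width: 0.05
gripper_force: 1.0
```

Request:
step_arm --rows '[5, -0.02, -0.3, 0, 0, 5, -0.02, -0.3, 0, 0]'

```text
clock: 8.6
eef_pos: [0.5278, 0.0345, 0.0347]
ee_rot: [[0.067, 0.998, 0.0], [0.998, -0.067, 0.0], [0.0, 0.0, -1.0]]
ft_force: [0.3, 1.8, 0.9]
gripper_width: 0.0496
gripper_force: 1.0
```

Request:
step_arm --rows '[5, -0.02, -0.3, 0, 0, 5, -0.01, -0.2, 0, 0, 5, -0.01, -0.2, 0, 0]'

```text
clock: 8.9
eef_pos: [0.5277, 0.0331, 0.0349]
ee_rot: [[0.064, 0.998, 0.0], [0.998, -0.064, 0.006], [0.006, 0.0, -1.0]]
ft_force: [0.2, 26.8, -0.2]
gripper_width: 0.0502
gripper_force: 12.9
```

The box has met the red stop, with 27 N of resistance. I'll retreat and check.

Request:
step_arm --rows '[5, 0.1, 1.5, 0, 0, 5, 0.2, 3, 0, 0, 5, 0, 3, 3, 0, 5, 0, 1, 5, 0, 5, -2, 4, 2, 0, 5, -2, 4, 0, 0, 5, -2, 4, 0, 0, 5, 0, 0, 0, 0]'

```text
clock: 9.7
eef_pos: [0.4673, 0.2383, 0.1336]
ee_rot: [[0.058, 0.998, -0.001], [0.998, -0.058, 0.001], [0.001, -0.001, -1.0]]
ft_force: [-0.5, -0.1, -0.3]
gripper_width: 0.05
gripper_force: 0.0
```

Run:
```python
from h import *
a=cams.read_camera("scene");b=cams.read_camera("top"); cv2.imwrite("pics/top3.png",b)
cv2.imwrite("pics/p3.png",np.hstack([cv2.resize(b[210:310,300:420],None,fx=3.5,fy=3.5,interpolation=cv2.INTER_CUBIC),cv2.resize(a[150:350,280:490],(367,350))]))
# predicted target flange corners in top view
ex=np.array([.9977,-.067]);ey=np.array([.067,.9977]);c=np.array([.527,-.057])
H,S,V=cv2.split(cv2.cvtColor(b,cv2.COLOR_BGR2HSV)); m=((S<70)&(V>40)).astype(np.uint8)*255; m[:225]=0;m[300:]=0;m[:,:290]=0;m[:,410:]=0
cs,_=cv2.findContours(m,0,1); k=max(cs,key=cv2.contourArea); q=cv2.boxPoints(cv2.minAreaRect(k))
w=np.array([ray("top",p,.034)[:2] for p in q]); print(w.round(3).tolist(),w.mean(0),q.tolist())
for i in range(4): d=w[(i+1)%4]-w[i]; print(np.linalg.norm(d).round(3),np.degrees(np.arctan2(d[1],d[0])).round(2))
s=sensors.sense();print(s["eef_pos"],s["ft_force"],s["clock"])
```

```text
[[0.482, 0.025], [0.587, 0.019], [0.578, -0.139], [0.472, -0.131]] [ 0.52970978 -0.05644235] [[322.6206970214844, 276.4482727050781], [325.3861999511719, 229.43447875976562], [395.4965515136719, 233.55862426757812], [392.7310485839844, 280.5724182128906]]
0.106 -3.47
0.157 -93.52
0.106 175.57
0.156 86.56
[0.47001619 0.23281696 0.13357312] [ 0.04860765 -0.72555949  0.57995597] 9.8
```

View pics/p3.png

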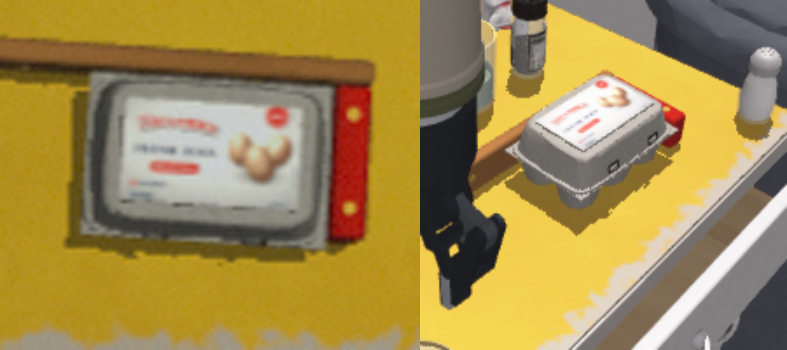

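The box fits into the corner: its long side is on the rail (row about 75 in the crop) and its end touches the red stop (column about 333). The measured yaw is −3.5° against −3.9° for the rail, and the centre is about 51 mm from the rail, against a nominal 53 mm.

```bash
python3 -c "
from workcell import bot; print(bot.job_done())"
```

```text
the job is handed in; nothing more can be done
None
```

I pushed the egg box flush against the rail and up against the red stop, without lifting or tipping it, and handed the job in after about 10 s of robot time. The final pictures show it in place, but the hand-in gave no verdict.

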